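Unlock a dead centrifuge through its blind release slot

TASK

The bench centrifuge has lost power and its lid is locked. Take the release pin out of its rest block, put its steel end into the deep slot in the sloping front panel and feel along the slot's hidden floor for the release hole, then push the pin in until the release is all the way down and the lid stands ajar. Put the pin back upright in its rest block, collar down on the block, let go of it, and leave the bottle, tube rack and slide box where they are.

Things in the scene. Friction and masses are not known exactly. Their poses are not given: they have to be found in the camera images.
- pin: Release pin, loose, about 90 g, 150 mm long, standing upright in the rest block at the start. Origin at the centre of the lower (steel) end, z along the pin towards the handle. Steel shank 10 mm diameter from 0 to 75 mm; steel collar 28 mm diameter from 75 to 81 mm; black square handle 18 x 18 mm (sides along its x and y) from 81 to 150 mm. Hangs by its collar, so its lower end is 5 mm above the table.
- rest: Rest block, fixed, grey plastic, 70 x 70 mm and 80 mm tall, with one upright through hole in the middle of its top. Origin at the centre of its underside, z up.
- rest_hole0 (a point): Centre of the mouth of the rest block's hole, on its top face. The hole is 18 mm in diameter and goes right through (80 mm).
- centrifuge: Bench centrifuge, fixed, white, 280 mm deep (x) x 240 mm wide (y), its flat lid's top 154 mm above the table. Origin at the centre of its underside, z up, its front faces its own -x (on the whole to the robot's right, -y). The front panel slopes at 38 degrees: its outward normal is (-0.616, 0, 0.788) and its up-slope direction (0.788, 0, 0.616) in the machine's frame.
- slot_mouth (a point): Centre of the slot's mouth, in the surface of the sloping panel, at (-100, 0, 91) mm in the centrifuge's frame (axes as the centrifuge's). The slot is 80 mm long along the machine's y, 18 mm wide up-slope, edged with flat black trim, and goes straight in along the panel's normal.
- slot_floor (a point): Middle of the slot's flat hidden floor, 26 mm in from the mouth along the panel's normal (not the release hole). The floor is a 6 mm plate with one release hole: a gap 15 mm long (along the machine's y), as wide as the slot, straight-edged, centred anywhere up to 20 mm either side of the middle. Under it, 32 mm in from the mouth, is the release's flat head.
- release (a joint): Release under the hidden hole, travel in m: 0 locked, 0.012 all the way down. Slides straight in along the panel's normal; takes about 4 N to move and stays where it is pushed. The pin's end is 44 mm below the mouth when it is all the way down. The lid, hinged along the machine's rear top edge, rises with it by 0.14 rad (front edge 27 mm up) and stays ajar.
- bottle: Bystander: amber bottle, 60 mm diameter, 120 mm tall, origin at the centre of its underside.
- tube_rack: Bystander: white rack with seven capped tubes, 200 x 60 x 96 mm, origin at the centre of its underside.
- slide_box: Bystander: flat grey and black slide box, 52 x 102 x 32 mm, origin at the centre of its underside.
There are look-alikes about, which are no part of the job. What is shaped like the pin but orange is not meant.

How it is judged:
On the way, in this order (a step that is already met when the one before it is completed fails the run):
1. the pin is out of its rest block (z of pin in the frame of rest above 0.085 m), for 0.2 s.
2. the held pin, in the slot, has pushed the release down and the lid is ajar (value of joint release above 0.0095 m and distance between pin and slot_mouth below 0.055 m and contact force between pin and the fingers above 1 N), for 0.1 s.
At the end, for the whole second after the job is handed in: The release is down by more than 9.5 mm; the lid stands ajar with it; the pin stands at rest in its block, released, its collar on the block (lower end less than 10 mm above the block's underside, within 8 mm of the hole's axis, within 0.08 rad of upright) (value of joint release above 0.0095 m and horizontal distance between pin and rest_hole0 below 0.008 m and z of pin in the frame of rest below 0.01 m and angle between pin's own z axis and vertical below 0.08 rad and linear speed of pin below 0.02 m/s); the robot touches nothing.
It fails at once if the bottle is moved by more than 20 mm or tipped (distance of bottle from where it was at the start of the episode above 0.02 m or angle between bottle's own z axis and vertical above 0.3 rad).
It fails at once if the tube rack is moved by more than 20 mm or tipped (distance of tube_rack from where it was at the start of the episode above 0.02 m or angle between tube_rack's own z axis and vertical above 0.3 rad).
It fails at once if the slide box is moved by more than 20 mm or tipped (distance of slide_box from where it was at the start of the episode above 0.02 m or angle between slide_box's own z axis and vertical above 0.3 rad).
It also fails if it takes over 58 s, if anything falls off the work surface, if the arm or the gripper's body presses on something with over 40 N, if the wrist force passes 120 N, or if a joint passes its speed limit or range.

ROBOT

A 6-joint arm with a two-finger parallel gripper is mounted at the origin on the work surface. World frame = base frame: x ahead of the robot, y to its left, z up, the work surface at z = 0. Lengths are in m, angles in rad, forces in N, time in s.
With the tool pointing down it reaches from about 0.25 to 0.775 m from the base axis. Payload 4 kg.
Tool frame: the origin (TCP) lies at the very end of the fingers, on their centre line; the grasp point (between the pads) lies 19 mm behind it; z points along the fingers, y is the direction in which the jaws open and shut (so a half turn about z gives the same grasp; the last joint's range is limited). The gripper opens to 94 mm and grips with 3 to 60 N. Pads are 16 mm wide; open, the fingers measure 119 mm over their backs; the gripper's body (75 mm by 177 mm) begins 78 mm behind the grasp point.
Start: joints at [-1.399, 0.087, 1.371, -0, 1.684, -0.103], TCP at [0.149, -0.529, 0.206] pointing down, gripper open.
Joint ranges: [-3.1, 3.1], [-0.76, 2.03], [0.27, 2.55], [-1.08, 4.22], [0.17, 2.65], [-2.57, 2.57]. Speed limits (rad/s): [2.79, 2.79, 3.14, 3.14, 3.14, 3.14].

INTERFACE

Orientations are given as [roll, pitch, yaw] about the fixed x, y, z axes, in that order (R = Rz(yaw) Ry(pitch) Rx(roll)).
In Python, from bench import robot, snapshot, models gives the robot as it stands.
- The arm moves only by the tool arm_command, never from a script. Its argument "commands" is text: rows parted by semicolons, each of 7 numbers parted by spaces: the shift along the tool's x, y, z in mm, then the turn, a rotation vector about the tool's x, y, z in degrees, then the opening, from 0 (shut) to 1 (fully open). In form: tx ty tz rx ry rz hand; .... A call has 1 to 12 rows; each row shifts and turns the pose as measured when the row begins, along the tool's axes as they then stand; what a row does not reach is not made up. A row lasts 1/8 s, in which the tool goes at most 62.5 mm and 10.7 degrees, less where a joint would pass 70% of its speed; a pose out of reach is approached as far as the arm can. A call is refused whole if a number of a shift passes 62.5 or a number of a turn 10.7, either way. A call with a gripper value outside its range is refused whole. The fingers move at their own pace and stop on an object; the grip force is fixed at half the most. Time passes only in rows, so rows that do not move let the fingers close. It gives the time, the measured TCP pose, the force and the opening at its end, in the units of the state.
- robot.get_obs(): the state, without advancing time (a new reading comes with each control period).
- snapshot(name): name is "scene" or "top"; returns a dict with "img" (480x640x3 uint8, blue, green, red), "camera_matrix" (3x3 intrinsics, pixels), "dist" ([k1, k2, p1, p2, k3] as OpenCV has them; the pictures are not rectified), "origin" and "rotation" of the camera in the world. Camera axes: x right, y down, z forward; pixel columns grow to the right and rows downward; lengths in m; the calibration is good to about 2 mm. A picture is of the moment at which its call begins. There is no depth.
- robot.close_job(): hands the job in, once; it reports no verdict.
Trained networks look in a picture, given as the dict that the camera call returned (one of the last four; its "shot" number tells which), for a name from the list of things; names that differ only in an ending like _2 or _b are one class to them, and where a whole thing is asked for, a point or a joint stands for the part that bears it (a point fixed in the world has none). Each returns a list of dicts, best first, with "conf" (0 to 1); they miss things now and then, are a little off and sometimes report something else, mostly with a low value. They report only what shows in the picture. A call takes as long as a camera call. They do not tell look-alikes from the thing itself.
- models.spot_in(query, picture): "bbox" ([left, top, width, height] as shares, 0 to 1, of the picture: columns of its width, rows of its height, round what is visible of it).
- models.tip_of(query, picture): "centre" ([column, row] as shares, 0 to 1, of the picture: columns of its width, rows of its height: a listed point, or the origin of a listed thing).
The state is a dict: "time": time; "joint_positions": joint angles; "qvel": joint speeds; "joint_torque": joint torques, N m; "tool_pos": TCP position; "ee_rot": TCP orientation; "wrist_force": force on the tool from outside, world axes, zero at the start; "wrist_torque": the same for the moment, N m; "width": finger opening in m.
Only numpy, scipy, OpenCV 4.12 (cv2) and the standard library are available. Lean on these libraries where they do the work, as an engineer would, in place of code of your own. Each camera call takes 0.05 s, during which the arm holds its last target. There are 200 camera calls.

## Working session

There is one attempt and no reset: what is moved stays moved. The work goes in short steps, Python scripts to look and compute and a tool call to move; the robot and the scene stay as the last step left them, time stands still between calls to the robot, and variables do not carry over. Pictures are saved under pics/ and viewed, about 8 in all and at most 12, crops included, and the job is handed in when it is done.

Besides the shell and the picture viewer there is one more tool, called by a JSON object that holds its "op" and its "data", one argument or row to a line. arm_command: Moves the arm, as the interface text tells. Its arguments: {"type":"object","properties":{"commands":{"type":"string"}},"required":["commands"]}

```bash
ls; mkdir -p pics; cat > h.py <<'E'
import numpy as np, cv2
from bench import robot, snapshot, models
from scipy.spatial.transform import Rotation as R
def ray(s,px):
    u=cv2.undistortPoints(np.array([[px]],float),np.array(s["camera_matrix"]),np.array(s["dist"]))[0,0]
    d=np.array(s["rotation"])@np.array([u[0],u[1],1.]); return np.array(s["origin"]),d/np.linalg.norm(d)
def atz(s,px,z):
    o,d=ray(s,px); return o+d*(z-o[2])/d[2]
def tri(rs):
    A=sum(np.eye(3)-np.outer(d,d) for o,d in rs); b=sum((np.eye(3)-np.outer(d,d))@o for o,d in rs); return np.linalg.solve(A,b)
def proj(s,P):
    Rm=np.array(s["rotation"]).T; t=-Rm@np.array(s["origin"])
    return cv2.projectPoints(np.atleast_2d(np.array(P,float)),cv2.Rodrigues(Rm)[0],t,np.array(s["camera_matrix"]),np.array(s["dist"]))[0][:,0]
E
python3 - <<'E'
from h import *
W=np.array([640,480])
for n in("scene","top"):
    s=snapshot(n); cv2.imwrite(f"pics/{n}0.png",s["img"])
    print(n,np.round(s["origin"],3),np.round(s["rotation"],3).tolist())
    for q in("pin","rest","rest_hole0","centrifuge","slot_mouth","bottle","tube_rack","slide_box"):
        print(q,[(np.round(r["centre"]*W,1).tolist(),round(r["conf"],2)) for r in models.tip_of(q,s)][:3],[(np.round(np.array(r["bbox"])*[640,480,640,480]).tolist(),round(r["conf"],2)) for r in models.spot_in(q,s)][:3])
print(robot.get_obs())
E
```

```text
pics
scene [ 1.164 -0.266  0.93 ] [-2.448, -0.007, 1.169]
pin [([174.0, 319.2], 0.94), ([137.0, 267.2], 0.75), ([343.6, 248.5], 0.65)] [([142.0, 247.0, 16.0, 27.0], 0.6), ([109.0, 222.0, 25.0, 46.0], 0.58)]
rest [([160.4, 291.5], 0.84)] [([132.0, 254.0, 50.0, 51.0], 0.78)]
rest_hole0 [([155.2, 272.9], 0.97)] [([131.0, 251.0, 51.0, 59.0], 0.77), ([276.0, 168.0, 153.0, 134.0], 0.66)]
centrifuge [([307.7, 237.1], 0.62)] [([276.0, 171.0, 148.0, 132.0], 0.71)]
slot_mouth [([307.2, 234.0], 0.82), ([313.2, 238.5], 0.21)] [([274.0, 167.0, 152.0, 134.0], 0.9), ([131.0, 255.0, 49.0, 51.0], 0.71)]
bottle [([204.2, 346.7], 0.81)] [([184.0, 314.0, 35.0, 45.0], 0.95), ([274.0, 167.0, 153.0, 136.0], 0.47)]
tube_rack [([458.6, 209.3], 0.62)] [([436.0, 162.0, 56.0, 75.0], 0.97), ([234.0, 312.0, 38.0, 52.0], 0.71)]
slide_box [([252.9, 342.6], 0.82)] [([232.0, 313.0, 40.0, 50.0], 0.65)]
top [0.37  0.013 1.543] [-3.049, 0.021, -1.581]
pin [([476.4, 284.9], 0.63), ([465.6, 248.1], 0.6), ([458.3, 219.0], 0.57)] [([480.0, 278.0, 20.0, 8.0], 0.7), ([462.0, 206.0, 15.0, 16.0], 0.44)]
rest [([464.6, 253.0], 0
[... 449 characters left out ...]
 154.0, 22.0, 43.0], 0.8)]
{'time': 1.7, 'joint_positions': array([-1.39912398e+00,  8.71824477e-02,  1.37067749e+00,  1.99501947e-05,
        1.68360453e+00, -1.03118181e-01]), 'qvel': array([ 0.00140952, -0.00211036,  0.00169443,  0.00081725,  0.00073184,
        0.00138254]), 'joint_torque': array([-1.84813025e-04, -3.40033257e+01, -3.02589691e+01,  7.15067284e-02,
        2.36745126e-02,  9.49646250e-06]), 'tool_pos': array([ 0.14923697, -0.52939246,  0.20552692]), 'ee_rot': array([ 3.14146311e+00, -6.52295937e-06,  2.74792780e-01]), 'wrist_force': array([-0.63380766,  0.45536875,  0.68108181]), 'wrist_torque': array([ 0.01051396, -0.01313369, -0.03438266]), 'width': 0.09405400022008807}
```

View pics/scene0.png

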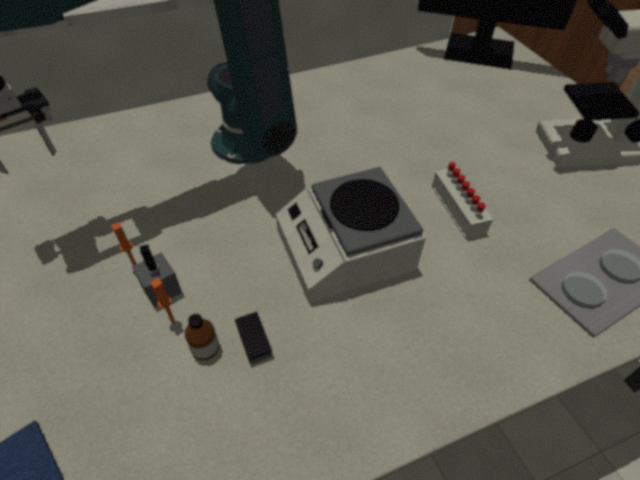

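View pics/top0.png

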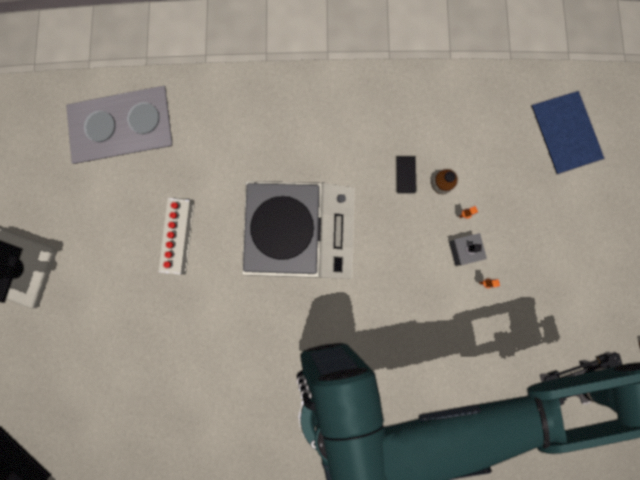

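The pin has a black handle and stands in the grey block at scene (150,258) / top (475,246). The orange look-alikes are at scene (122,237) and (162,295), top (468,212) and (491,283). I'll confirm this in one enlarged crop.

```bash
python3 - <<'E'
s=open('h.py').read().replace('def ray','def rot(s): return R.from_euler("xyz",s["rotation"]).as_matrix()\ndef ray').replace('np.array(s["rotation"])@','rot(s)@').replace('np.array(s["rotation"]).T','rot(s).T')
open('h.py','w').write(s)
E
python3 - <<'E'
from h import *
a=snapshot("scene");b=snapshot("top")
import pickle;pickle.dump((a,b),open("ab.pkl","wb"))
hole=tri([ray(a,(155.2,272.9)),ray(b,(470,250.8))]);print("hole",hole)
sm=tri([ray(a,(307.2,234)),ray(b,(337.8,229.2))]);print("slot",sm)
print("handle top",tri([ray(a,(146,247)),ray(b,(477,244))]))
print("bottle",atz(a,(204.2,346.7),0),"box",atz(b,(405,174),.032),"rack",atz(b,(175,235),.05))
for p in[(468,210),(497,283)]: print("orange",atz(b,p,.15))
z=lambda s,x,y,w,h,k:cv2.resize(s["img"][y:y+h,x:x+w],None,fx=k,fy=k,interpolation=cv2.INTER_CUBIC)
r1=np.hstack([z(a,100,215,100,75*2//1-30,4),z(b,435,195,80,96,5)[:480,:400]]) if 0 else np.hstack([z(a,100,215,80,120,5),z(b,435,195,64,96,6.25)])
cv2.imwrite("pics/c1.png",r1);print(r1.shape)
r2=np.hstack([z(a,270,165,80,120,5),z(b,300,170,64,120,5)]);cv2.imwrite("pics/c2.png",r2)
E
```

```text
hole [ 0.44292993 -0.34752116  0.05818774]
slot [ 0.50017138 -0.00143333  0.09824531]
handle top [ 0.45423521 -0.3417354   0.1601503 ]
bottle [ 0.63010684 -0.29317313  0.        ] box [ 0.65411957 -0.18523523  0.032     ] rack [0.49427123 0.43499236 0.05      ]
orange [ 0.53976068 -0.32485577  0.15      ]
orange [ 0.35776705 -0.39173882  0.15      ]
(600, 800, 3)
```

View pics/c1.png

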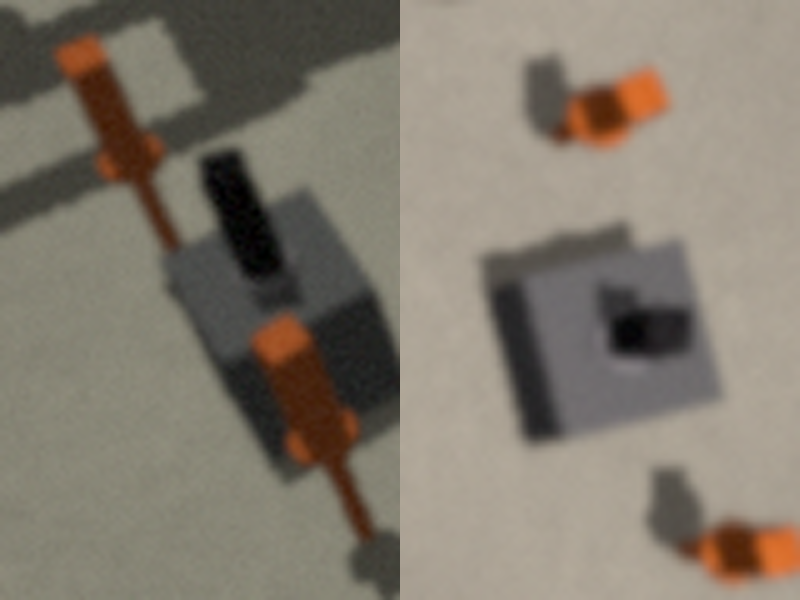

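View pics/c2.png

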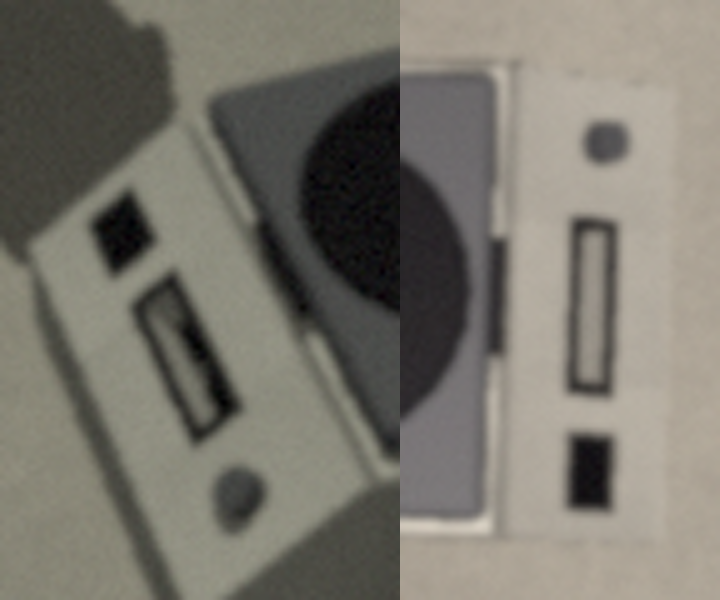

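```bash
cat > fit.py <<'E'
from h import *
import pickle
from scipy.optimize import least_squares, minimize
a,b=pickle.load(open("ab.pkl","rb"))
A=lambda v:((np.array(v)+.5)/5-.5)
def T(x,y,yaw,P): c,s=np.cos(yaw),np.sin(yaw); P=np.atleast_2d(P).astype(float); return np.c_[x+c*P[:,0]-s*P[:,1],y+s*P[:,0]+c*P[:,1],P[:,2]]
# machine
fa=A([(130,302),(178,270),(243,410),(193,442)])+[270,165]
fb=A([(172,218),(215,222),(210,395),(165,392)])+[300,170]
n=np.array([-.616,0,.788]);u=np.array([.788,0,.616]);m=np.array([-.1,0,.091])
def trim(L,w): 
    return [m+su*u*w/2+np.array([0,sy*L/2,0]) for su,sy in((1,1),(-1,1),(-1,-1),(1,-1))]
# a order: corners; match by nearest projected
def res(p,full=False):
    P=T(p[0],p[1],p[2],trim(p[3],p[4])); r=[]
    for s,f in((a,fa),(b,fb)):
        q=proj(s,P)
        for k in f: 
            d=q-k; r.append(d[np.argmin((d**2).sum(1))])
    return np.ravel(r)
s=least_squares(res,[.5,.1,np.pi/2,.09,.028]);print("machine",s.x.round(4),"rms",np.sqrt((s.fun**2).mean()));print(s.fun.reshape(-1,2).round(1).tolist())
print("slot",T(*s.x[:3],[m]).round(4))
# rest
ra=A([(165,260),(308,190),(375,293),(225,360)])+[100,215]
rb=(np.array([(125,275),(283,240),(322,400),(160,438)])+.5)/6.25-.5+[435,195]
sq=np.array([(1,1),(-1,1),(-1,-1),(1,-1)])*.035
def res2(p):
    P=T(*p,np.c_[sq,[.08]*4]); r=[]
    for s_,f in((a,ra),(b,rb)):
        q=proj(s_,P)
        for k in f: d=q-k; r.append(d[np.argmin((d**2).sum(1))])
    return np.ravel(r)
r=least_squares(res2,[.45,-.345,.2]);print("rest",r.x.round(4),np.sqrt((r.fun**2).mean()),r.fun.reshape(-1,2).round(1).tolist())
# handle mask
K=4
def crop(s,x,y,w,h): 
    g=cv2.cvtColor(s["img"],cv2.COLOR_BGR2GRAY)[y:y+h,x:x+w].astype(float); return g,(x,y)
ca=crop(a,132,238,36,38); cb=crop(b,464,236,28,22)
sq9=np.array([(1,1),(-1,1),(-1,-1),(1,-1)])*.009
def cost(p):
    P=np.vstack([T(*p,np.c_[sq9,[z]*4]) for z in(.086,.155)]);c=0
    for s_,(g,o) in((a,ca),(b,cb)):
        q=proj(s_,P)-o; h=cv2.convexHull(((q+.5)*K*16-8).astype(np.int32).reshape(-1,1,2))
        M=np.zeros((g.shape[0]*K,g.shape[1]*K),np.uint8);cv2.fillConvexPoly(M,h,255,shift=4)
        M=cv2.GaussianBlur(cv2.resize(M,g.shape[::-1],interpolation=cv2.INTER_AREA)/255.,(0,0),.7)
        B=np.c_[M.ravel(),np.ones(M.size)];x,rr,*_=np.linalg.lstsq(B,g.ravel(),rcond=None); c+=rr[0]/((g-g.mean())**2).sum()
    return c
best=min((minimize(cost,[r.x[0],r.x[1],y],method="Nelder-Mead",options=dict(initial_simplex=[[r.x[0],r.x[1],y],[r.x[0]+.004,r.x[1],y],[r.x[0],r.x[1]+.004,y],[r.x[0],r.x[1],y+.2]])) for y in np.linspace(-.7,.7,7)),key=lambda t:t.fun)
print("handle",best.x.round(4),best.fun)
for y in np.arange(-.8,.8,.2): print(round(y,1),round(cost([*best.x[:2],y]),4),end="; ")
E
python3 fit.py
```

```text
machine [0.5024 0.0982 1.5171 0.09   0.0285] rms 0.44940971287025905
[[0.7, 0.2], [-0.1, -0.8], [-0.1, -0.9], [0.6, 0.1], [0.5, -0.4], [0.5, -0.1], [0.1, -0.0], [0.4, -0.2]]
slot [[ 0.4971 -0.0017  0.091 ]]
rest [ 0.4487 -0.3455  0.2076] 0.7450162243779337 [[-0.6, -1.1], [1.0, -1.2], [0.6, -1.2], [-0.3, 0.6], [-0.0, -0.7], [0.5, -0.9], [0.6, -0.3], [0.7, -0.4]]
handle [ 0.4495 -0.346   0.014 ] 0.8603990031927257
-0.8 0.9777; -0.6 0.9675; -0.4 0.9361; -0.2 0.8914; -0.0 0.864; 0.2 0.9001; 0.4 0.9308; 0.6 0.9671;
```

```bash
cat >> h.py <<'E'
from scipy.spatial.transform import Slerp
def state():
    o=robot.get_obs(); print("t",round(o["time"],2),"p",o["tool_pos"].round(4),"rpy",o["ee_rot"].round(3),"q",o["joint_positions"].round(2),"F",o["wrist_force"].round(1),"w",round(o["width"],4)); return o
def plan(p,Rt,hand,n,start=None):
    o=robot.get_obs(); p0,R0=start or (o["tool_pos"],R.from_euler("xyz",o["ee_rot"]))
    S=Slerp([0,1],R.concatenate([R0,Rt])); P=[p0+(np.array(p)-p0)*i/n for i in range(n+1)]
    rows=[]
    for i in range(n):
        A,B=S(i/n),S((i+1)/n); rows.append(" ".join(f"{v:.1f}" for v in [*(A.inv().apply(P[i+1]-P[i])*1e3),*np.degrees((A.inv()*B).as_rotvec()),hand]))
    print("; ".join(rows)); return np.array(p),Rt
DOWN=R.from_euler("xyz",[np.pi,0,np.pi/2])
# slot frame
yaw=1.517; Rm=R.from_euler("z",yaw); MO=np.array([.5024,.0982,0]); nrm=Rm.apply([-.616,0,.788]); ups=Rm.apply([.788,0,.616]); my=Rm.apply([0,1,0]); SLOT=MO+Rm.apply([-.1,0,.091])
# tool z=-nrm, y=-my , x=up
RS=R.from_matrix(np.c_[ups,-my,-nrm])
E
python3 - <<'E'
from h import *
state(); s=plan([.4495,-.346,.25],DOWN,.5,10); print(np.linalg.det(RS.as_matrix()),RS.as_matrix().round(2).tolist())
plan([.4495,-.346,.108],DOWN,.5,4,s)
E
```

```text
t 1.8 p [ 0.1492 -0.5294  0.2055] rpy [3.142 0.    0.275] q [-1.4   0.09  1.37  0.    1.68 -0.1 ] F [ 0.1 -0.3 -0. ] w 0.0938
33.9 -9.5 -4.5 0.0 0.0 -7.4 0.5; 34.8 -5.0 -4.5 0.0 0.0 -7.4 0.5; 35.2 -0.5 -4.5 0.0 0.0 -7.4 0.5; 34.9 4.0 -4.5 0.0 0.0 -7.4 0.5; 34.1 8.5 -4.5 0.0 0.0 -7.4 0.5; 32.7 12.9 -4.5 0.0 0.0 -7.4 0.5; 30.8 17.0 -4.5 0.0 0.0 -7.4 0.5; 28.4 20.8 -4.5 0.0 0.0 -7.4 0.5; 25.4 24.3 -4.5 0.0 0.0 -7.4 0.5; 22.1 27.4 -4.5 0.0 0.0 -7.4 0.5
0.9999999999999996 [[0.04, 1.0, 0.03], [0.79, -0.05, 0.61], [0.62, 0.0, -0.79]]
0.0 -0.0 35.5 0.0 0.0 0.0 0.5; 0.0 -0.0 35.5 0.0 0.0 0.0 0.5; 0.0 -0.0 35.5 0.0 0.0 0.0 0.5; 0.0 -0.0 35.5 0.0 0.0 0.0 0.5
```

{"op": "arm_command", "data": {
  "commands": "34 -9.5 -10 0 0 -7.4 0.5; 35 -5 -10 0 0 -7.4 0.5; 35 -0.5 -5 0 0 -7.4 0.5; 35 4 -4.5 0 0 -7.4 0.5; 34 8.5 -4.5 0 0 -7.4 0.5; 33 13 -4.5 0 0 -7.4 0.5; 31 17 -4.5 0 0 -7.4 0.5; 28 21 -4.5 0 0 -7.4 0.5; 25 24 0 0 0 -7.4 0.5; 22 27 0 0 0 -7.4 0.5; 0 0 0 0 0 0 0.5"
}}

```text
time: 3.18
tool_pos: [0.455, -0.3365, 0.2544]
ee_rot: [3.14, 0.001, 1.607]
wrist_force: [-0.5, -0.8, 0.1]
width: 0.0471
```

```bash
python3 - <<'E'
from h import *
state(); s=plan([.4495,-.346,.21],DOWN,.5,2); plan([.4495,-.346,.108],DOWN,.5,4,s)
E
```

```text
t 3.17 p [ 0.455  -0.3365  0.2544] rpy [3.140e+00 1.000e-03 1.607e+00] q [-0.74  0.12  1.24  0.    1.78 -0.77] F [-0.5 -0.8  0.1] w 0.0471
-4.6 -3.0 22.2 0.0 0.0 1.0 0.5; -4.7 -2.9 22.2 0.0 0.0 1.0 0.5
0.0 -0.0 25.5 0.0 0.0 0.0 0.5; 0.0 -0.0 25.5 0.0 0.0 0.0 0.5; 0.0 -0.0 25.5 0.0 0.0 0.0 0.5; 0.0 -0.0 25.5 0.0 0.0 0.0 0.5
```

{"op": "arm_command", "data": {
  "commands": "-5 -3 22 0 0 1 0.5; -5 -3 22 0 0 1 0.5; 0 0 0 0 0 0 0.5"
}}

```text
time: 3.55
tool_pos: [0.4476, -0.3485, 0.2101]
ee_rot: [3.141, 0.003, 1.566]
wrist_force: [-0.6, -0.3, -0.0]
width: 0.0471
```

```bash
python3 - <<'E'
from h import *
state(); s=plan([.4495,-.346,.108],DOWN,.5,5)
b=snapshot("top");a=snapshot("scene")
z=lambda s,x,y,w,h,k:cv2.resize(s["img"][y:y+h,x:x+w],None,fx=k,fy=k,interpolation=cv2.INTER_CUBIC)
cv2.imwrite("pics/d1.png",np.hstack([z(a,90,190,100,120,4),z(b,420,190,100,120,4)]))
E
```

```text
t 3.55 p [ 0.4476 -0.3485  0.2101] rpy [3.141e+00 3.000e-03 1.566e+00] q [-0.76  0.12  1.32 -0.    1.69 -0.76] F [-0.6 -0.3 -0. ] w 0.0471
0.6 0.4 20.4 0.0 0.0 -0.1 0.5; 0.6 0.4 20.4 0.0 0.0 -0.1 0.5; 0.5 0.4 20.4 0.0 0.0 -0.1 0.5; 0.5 0.4 20.4 0.0 0.0 -0.1 0.5; 0.5 0.4 20.4 0.0 0.0 -0.1 0.5
```

View pics/d1.png

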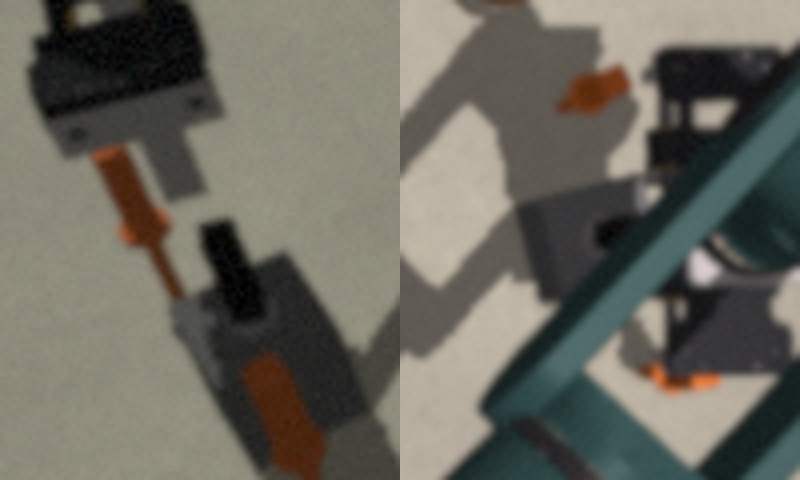

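```bash
python3 - <<'E'
from h import *
a=snapshot("scene");o=robot.get_obs();p=o["tool_pos"];Rt=R.from_euler("xyz",o["ee_rot"])
for d in(-.0235,0,.0235): print(d,((proj(a,p+Rt.apply([0,d,0]))-[90,190])*4).round(0))
print("handle top",((proj(a,[.4495,-.346,.155])-[90,190])*4).round(0))
E
```

```text
-0.0235 [[170. 125.]]
0 [[178. 157.]]
0.0235 [[186. 191.]]
handle top [[216. 230.]]
```

The gripper's projection matches the picture: the near finger tip is at crop (186,191) and the handle top at (216,228). Next I descend and grasp.

{"op": "arm_command", "data": {
  "commands": "1 1 20 0 0 0 0.5; 1 1 20 0 0 0 0.5; 0.5 0 20 0 0 0 0.5; 0 0 20 0 0 0 0.5; 0 0 20 0 0 0 0.5; 0 0 0 0 0 0 0.5; 0 0 0 0 0 0 0; 0 0 0 0 0 0 0; 0 0 0 0 0 0 0; 0 0 0 0 0 0 0"
}}

```text
time: 4.95
tool_pos: [0.4547, -0.3529, 0.1253]
ee_rot: [3.124, 0.023, 1.565]
wrist_force: [-4.5, 0.3, -1.3]
width: 0.0181
```

```bash
python3 - <<'E'
from h import *
state()
E
```

```text
t 4.95 p [ 0.4547 -0.3529  0.1253] rpy [3.124 0.023 1.565] q [-0.76  0.15  1.46 -0.01  1.5  -0.75] F [-4.5  0.3 -1.3] w 0.0181
```

```bash
python3 - <<'E'
from h import *
a=snapshot("scene");b=snapshot("top")
z=lambda s,x,y,w,h,k:cv2.resize(s["img"][y:y+h,x:x+w],None,fx=k,fy=k,interpolation=cv2.INTER_CUBIC)
cv2.imwrite("pics/d2.png",np.hstack([z(a,90,190,100,120,4.5),z(b,430,190,75,120,4.5)]))
state()
p=robot.get_obs()["tool_pos"];print(((proj(a,p)-[90,190])*4.5).round(0))
E
```

```text
t 5.05 p [ 0.4548 -0.353   0.1253] rpy [3.124 0.023 1.565] q [-0.76  0.15  1.46 -0.    1.5  -0.75] F [-5.5 -0.3  1.9] w 0.0182
[[247. 311.]]
```

View pics/d2.png

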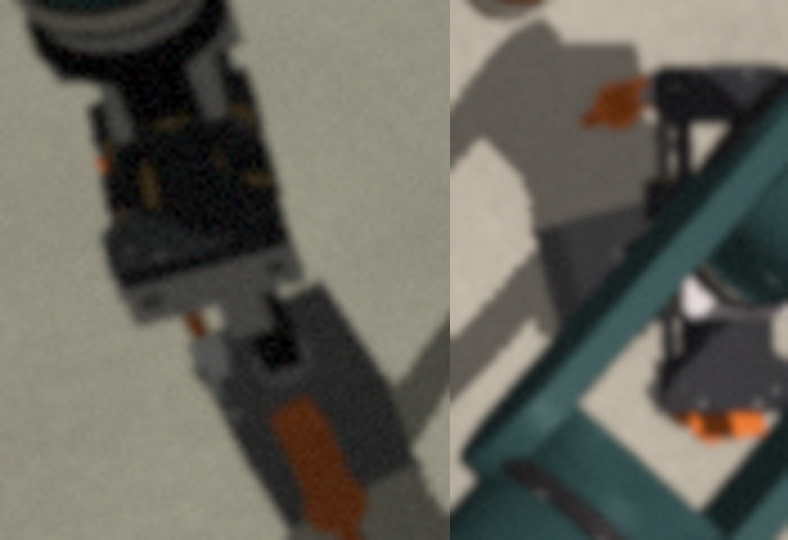

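```bash
python3 - <<'E'
from h import *
import pickle
a,b=pickle.load(open("ab.pkl","rb"))
print(tri([ray(a,(155.6,281.6)),ray(b,(475,209))]),tri([ray(a,(115.6,224.6)),ray(b,(496.5,283))]))
E
```

```text
[ 0.54196147 -0.34157843  0.1516548 ] [ 0.35775714 -0.39060941  0.15069434]
```

{"op": "arm_command", "data": {
  "commands": "0 0 0 0 0 0 0.5; 0 0 0 0 0 0 0.5; 0 0 0 0 0 0 0.5"
}}

```text
time: 5.42
tool_pos: [0.4565, -0.3531, 0.126]
ee_rot: [3.119, 0.024, 1.565]
wrist_force: [0.8, -0.3, -0.1]
width: 0.0449
```

```bash
python3 - <<'E'
from h import *
state(); plan([.4495,-.346,.107],DOWN,.5,2)
E
```

```text
t 5.42 p [ 0.4565 -0.3531  0.126 ] rpy [3.119 0.024 1.565] q [-0.76  0.15  1.46 -0.    1.5  -0.75] F [ 0.8 -0.3 -0.1] w 0.0449
3.8 -3.7 9.3 0.6 0.7 -0.2 0.5; 3.7 -3.6 9.4 0.6 0.7 -0.2 0.5
```

{"op": "arm_command", "data": {
  "commands": "3.8 -3.7 9.5 0.6 0.7 0 0.5; 3.8 -3.7 9.5 0.6 0.7 0 0.5; 0 0 0 0 0 0 0.5"
}}

```text
time: 5.8
tool_pos: [0.4492, -0.3449, 0.1049]
ee_rot: [-3.141, -0.003, 1.565]
wrist_force: [0.1, 0.3, 0.2]
width: 0.0467
```

```bash
python3 - <<'E'
from h import *
state(); plan([.4495,-.346,.107],DOWN,.5,1)
E
```

```text
t 5.8 p [ 0.4492 -0.3449  0.1049] rpy [-3.141e+00 -3.000e-03  1.565e+00] q [-0.76  0.17  1.48  0.    1.49 -0.75] F [0.1 0.3 0.2] w 0.0467
-1.1 0.3 -2.2 -0.0 -0.2 -0.3 0.5
```

Small moves are accurate. Now I grip and check.

{"op": "arm_command", "data": {
  "commands": "0 0 0 0 0 0 0; 0 0 0 0 0 0 0; 0 0 0 0 0 0 0; 0 0 0 0 0 0 0"
}}

```text
time: 6.3
tool_pos: [0.4498, -0.3452, 0.1053]
ee_rot: [3.141, -0.003, 1.565]
wrist_force: [0.2, 0.3, -1.0]
width: 0.0176
```

```bash
python3 - <<'E'
from h import *
o=state(); 
d=o["tool_pos"].copy(); 
# lift then go to pre-slot
s=plan([.4495,-.346,.25],DOWN,0,5)
L=.1  # TCP->tip along tool z (pin bottom z=.005)
print("L",o["tool_pos"][2]-.005)
for out in(.03,.0,-.026): print(out,(SLOT+nrm*(out+L)).round(4))
s2=plan(SLOT+nrm*(.05+L),RS,0,9,s)
E
```

```text
t 6.3 p [ 0.4498 -0.3452  0.1053] rpy [ 3.141e+00 -3.000e-03  1.565e+00] q [-0.76  0.17  1.48  0.    1.49 -0.75] F [ 0.2  0.3 -1. ] w 0.0176
-0.1 -0.0 -28.9 0.0 -0.0 -0.1 0.0; -0.1 -0.0 -28.9 0.0 -0.0 -0.1 0.0; -0.1 -0.0 -28.9 0.0 -0.0 -0.1 0.0; -0.1 -0.0 -28.9 0.0 -0.0 -0.1 0.0; -0.2 -0.0 -28.9 0.0 -0.0 -0.1 0.0
L 0.10025282670778551
0.03 [ 0.4927 -0.0816  0.1934]
0.0 [ 0.4937 -0.0632  0.1698]
-0.026 [ 0.4946 -0.0472  0.1493]
28.0 4.7 4.5 -0.1 4.2 0.3 0.0; 27.6 4.6 6.6 -0.1 4.2 0.3 0.0; 27.1 4.4 8.6 -0.1 4.2 0.3 0.0; 26.4 4.2 10.6 -0.1 4.2 0.3 0.0; 25.6 4.0 12.5 -0.1 4.2 0.3 0.0; 24.6 3.9 14.4 -0.1 4.2 0.3 0.0; 23.5 3.7 16.2 -0.1 4.2 0.3 0.0; 22.3 3.5 17.9 -0.1 4.2 0.3 0.0; 20.9 3.4 19.5 -0.1 4.2 0.3 0.0
```

{"op": "arm_command", "data": {
  "commands": "0 0 -20 0 0 0 0; 0 0 -25 0 0 0 0; 0 0 -25 0 0 0 0; 0 0 -25 0 0 0 0; 0 0 -25 0 0 0 0; 0 0 -25 0 0 0 0; 0 0 -10 0 0 0 0; 0 0 0 0 0 0 0"
}}

```text
time: 7.3
tool_pos: [0.448, -0.3447, 0.2619]
ee_rot: [-3.137, -0.007, 1.565]
wrist_force: [-0.4, -0.6, -0.3]
width: 0.018
```

```bash
python3 - <<'E'
from h import *
state(); s=plan(SLOT+nrm*(.05+.1),RS,0,9)
E
```

```text
t 7.3 p [ 0.448  -0.3447  0.2619] rpy [-3.137 -0.007  1.565] q [-0.76  0.12  1.22  0.    1.81 -0.75] F [-0.4 -0.6 -0.3] w 0.018
27.9 4.8 6.0 -0.1 4.2 0.3 0.0; 27.4 4.6 8.0 -0.1 4.2 0.3 0.0; 26.7 4.4 10.0 -0.1 4.2 0.3 0.0; 25.9 4.3 12.0 -0.1 4.2 0.3 0.0; 25.0 4.1 13.8 -0.1 4.2 0.3 0.0; 24.0 4.0 15.6 -0.1 4.2 0.3 0.0; 22.8 3.8 17.3 -0.1 4.2 0.3 0.0; 21.5 3.7 19.0 -0.1 4.2 0.3 0.0; 20.1 3.5 20.5 -0.1 4.2 0.3 0.0
```

{"op": "arm_command", "data": {
  "commands": "28 5 6 0 4.2 0.3 0; 27.5 4.6 8 0 4.2 0.3 0; 27 4.4 10 0 4.2 0.3 0; 26 4.3 12 0 4.2 0.3 0; 25 4 14 0 4.2 0.3 0; 24 4 15.5 0 4.2 0.3 0; 23 4 17 0 4.2 0.3 0; 21.5 3.7 15 0 4.2 0.3 0; 20 3.5 12 0 4.2 0.3 0; 0 0 0 0 0 0 0"
}}

```text
time: 8.55
tool_pos: [0.4881, -0.0895, 0.2068]
ee_rot: [-3.084, -0.697, 1.48]
wrist_force: [-0.1, 0.2, -0.4]
width: 0.0175
```

```bash
python3 - <<'E'
from h import *
state(); s=plan(SLOT+nrm*(.03+.1),RS,0,3)
E
```

```text
t 8.55 p [ 0.4881 -0.0895  0.2068] rpy [-3.084 -0.697  1.48 ] q [-0.67  0.18  1.42  0.57  1.95 -0.5 ] F [-0.1  0.2 -0.4] w 0.0175
-0.7 1.6 5.1 -0.6 -0.6 -0.5 0.0; -0.7 1.5 5.1 -0.6 -0.6 -0.5 0.0; -0.7 1.4 5.2 -0.6 -0.6 -0.5 0.0
```

{"op": "arm_command", "data": {
  "commands": "-0.7 1.5 5 -0.6 -0.6 -0.5 0; -0.7 1.5 5 -0.6 -0.6 -0.5 0; -0.7 1.5 5 -0.6 -0.6 -0.5 0; 0 0 0 0 0 0 0"
}}

```text
time: 9.05
tool_pos: [0.4928, -0.0827, 0.1927]
ee_rot: [3.141, -0.66, 1.517]
wrist_force: [0.4, -0.3, -0.5]
width: 0.0178
```

```bash
cat > look.py <<'E'
from h import *
import sys
a=snapshot("scene");b=snapshot("top");o=state()
Rt=R.from_euler("xyz",o["ee_rot"]);p=o["tool_pos"]
tip=p+Rt.apply([0,0,.1])
e=tip-SLOT; print("tip in slot frame ups,my,n mm",(np.array([e@ups,e@my,e@nrm])*1e3).round(1),"axis err deg",np.degrees((RS.inv()*Rt).as_rotvec()).round(2))
z=lambda s,x,y,w,h,k:cv2.resize(s["img"][y:y+h,x:x+w],None,fx=k,fy=k,interpolation=cv2.INTER_CUBIC)
im=np.hstack([z(a,260,165,80,110,5),z(b,290,180,80,110,5)])
cv2.imwrite(sys.argv[1],im)
print("tip",((proj(a,tip)-[260,165])*5).round(),((proj(b,tip)-[290,180])*5+[400,0]).round(),"collar",((proj(a,tip-Rt.apply([0,0,.078]))-[260,165])*5).round(),"slot",((proj(a,SLOT)-[260,165])*5).round(),((proj(b,SLOT)-[290,180])*5+[400,0]).round())
plan(SLOT+nrm*(.008+.1),RS,0,4)
E
python3 look.py pics/e1.png
```

```text
t 9.15 p [ 0.493  -0.083   0.1929] rpy [ 3.141 -0.66   1.517] q [-0.65  0.15  1.47  0.56  1.88 -0.52] F [-0.   0.6 -1. ] w 0.0179
tip in slot frame ups,my,n mm [-1.7 -0.4 30.4] axis err deg [-0.05 -0.2   0.02]
tip [[192. 330.]] [[681. 251.]] collar [[ 83. 263.]] slot [[235. 351.]] [[641. 254.]]
0.4 -0.1 5.6 0.0 0.0 -0.0 0.0; 0.4 -0.1 5.6 0.0 0.0 -0.0 0.0; 0.4 -0.1 5.6 0.0 0.0 -0.0 0.0; 0.4 -0.1 5.6 0.0 0.0 -0.0 0.0
```

View pics/e1.png

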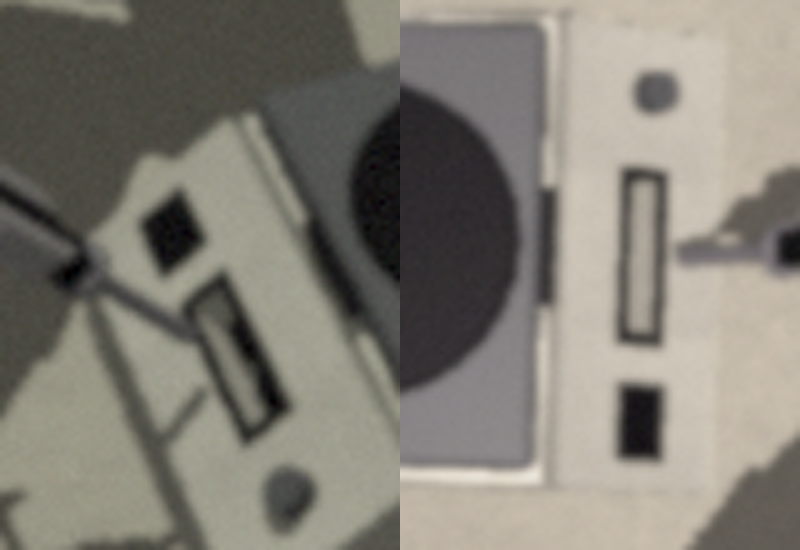

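The pin tip is at scene crop (192,334) and top crop (680,250), as predicted. The slot centre is at (237,357) and (642,257), within about 1 mm of my model. Inserting now.

{"op": "arm_command", "data": {
  "commands": "0.5 0 6 0 0 0 0; 0.5 0 6 0 0 0 0; 0.5 0 6 0 0 0 0; 0 0 6 0 0 0 0; 0 0 6 0 0 0 0; 0 0 6 0 0 0 0; 0 0 6 0 0 0 0"
}}

```text
time: 10.02
tool_pos: [0.4947, -0.0547, 0.1585]
ee_rot: [3.141, -0.66, 1.516]
wrist_force: [-0.2, -0.6, -0.7]
width: 0.0176
```

```bash
sed 's/^a=.*/o=state()/;/^z=/,$d' look.py > tip.py; echo 'F=o["wrist_force"];print("F ups,my,n",(np.array([F@ups,F@my,F@nrm])).round(1),"tq",o["wrist_torque"].round(2))'>>tip.py; python3 tip.py
```

```text
t 10.03 p [ 0.4947 -0.0547  0.1585] rpy [ 3.141 -0.66   1.516] q [-0.61  0.15  1.55  0.56  1.8  -0.53] F [-0.2 -0.6 -0.7] w 0.0176
tip in slot frame ups,my,n mm [ -0.6  -0.7 -14.2] axis err deg [-0.07 -0.22  0.03]
F ups,my,n [-0.9  0.2 -0.2] tq [-0.4  -0.03  0.06]
```

{"op": "arm_command", "data": {
  "commands": "0.3 0 4 0 0 0 0; 0 0 4 0 0 0 0; 0 0 3 0 0 0 0; 0 0 2 0 0 0 0; 0 0 1 0 0 0 0"
}}

```text
time: 10.65
tool_pos: [0.495, -0.0473, 0.1501]
ee_rot: [3.139, -0.656, 1.519]
wrist_force: [-1.2, -2.0, 1.3]
width: 0.0177
```

```bash
python3 tip.py
```

```text
t 10.65 p [ 0.495  -0.0473  0.1501] rpy [ 3.139 -0.656  1.519] q [-0.6   0.14  1.56  0.56  1.77 -0.53] F [-1.2 -2.   1.3] w 0.0177
tip in slot frame ups,my,n mm [ -0.3  -0.6 -25.3] axis err deg [-0.11 -0.41 -0.08]
F ups,my,n [-0.8  1.1  2.3] tq [-0.3   0.34  0.34]
```

{"op": "arm_command", "data": {
  "commands": "0 0 1.5 0 0 0 0; 0 0 1.5 0 0 0 0"
}}

```text
time: 10.9
tool_pos: [0.495, -0.047, 0.1502]
ee_rot: [3.136, -0.654, 1.521]
wrist_force: [-3.2, -5.1, 6.8]
width: 0.0178
```

```bash
python3 tip.py
```

```text
t 10.9 p [ 0.495  -0.047   0.1502] rpy [ 3.136 -0.654  1.521] q [-0.6   0.14  1.57  0.56  1.77 -0.53] F [-3.2 -5.1  6.8] w 0.0178
tip in slot frame ups,my,n mm [ -0.3  -0.7 -25.4] axis err deg [-0.17 -0.56 -0.17]
F ups,my,n [0.  3.  8.6] tq [-0.27  0.67  0.54]
```

{"op": "arm_command", "data": {
  "commands": "0 0 -1 0.2 0.5 0.2 0; 0 -3 0.5 0 0 0 0; 0 -3 0.8 0 0 0 0; 0 -3 0.8 0 0 0 0; 0 -3 0.8 0 0 0 0"
}}

```text
time: 11.52
tool_pos: [0.4842, -0.0451, 0.1482]
ee_rot: [3.138, -0.663, 1.517]
wrist_force: [3.1, -0.5, -0.1]
width: 0.0178
```

```bash
python3 tip.py
```

```text
t 11.53 p [ 0.4842 -0.0451  0.1482] rpy [ 3.138 -0.663  1.517] q [-0.61  0.13  1.59  0.57  1.77 -0.54] F [ 3.1 -0.5 -0.1] w 0.0178
tip in slot frame ups,my,n mm [  0.4  10.1 -27.8] axis err deg [-0.22 -0.04  0.01]
F ups,my,n [-0.3 -3.1  0.1] tq [-0.39 -0.8  -0.54]
```

The pin dropped 2.4 mm past the floor at my≈+10, with a side force from the far edge. That looks like the hole, so I push on.

{"op": "arm_command", "data": {
  "commands": "0 0.5 2 0 0 0 0; 0 0 2 0 0 0 0; 0 0 1.5 0 0 0 0; 0 0 1.5 0 0 0 0"
}}

```text
time: 12.02
tool_pos: [0.4847, -0.0409, 0.1429]
ee_rot: [3.138, -0.662, 1.517]
wrist_force: [0.8, -2.3, 2.3]
width: 0.0178
```

```bash
python3 tip.py
```

```text
t 12.03 p [ 0.4847 -0.0409  0.1429] rpy [ 3.138 -0.662  1.517] q [-0.6   0.13  1.6   0.57  1.76 -0.54] F [ 0.8 -2.3  2.3] w 0.0178
tip in slot frame ups,my,n mm [  0.5   9.8 -34.6] axis err deg [-0.21 -0.08 -0.01]
F ups,my,n [-0.4 -0.9  3.2] tq [-0.4  -0.05 -0.04]
```

{"op": "arm_command", "data": {
  "commands": "0 0 2 0 0 0 0; 0 0 2 0 0 0 0; 0 0 2 0 0 0 0; 0 0 2 0 0 0 0; 0 0 2 0 0 0 0; 0 0 1.5 0 0 0 0"
}}

```text
time: 12.78
tool_pos: [0.4851, -0.0353, 0.1361]
ee_rot: [3.136, -0.659, 1.519]
wrist_force: [-2.6, -8.1, 9.8]
width: 0.0176
```

```bash
python3 tip.py
```

```text
t 12.78 p [ 0.4851 -0.0353  0.1361] rpy [ 3.136 -0.659  1.519] q [-0.59  0.12  1.62  0.57  1.74 -0.54] F [-2.6 -8.1  9.8] w 0.0176
tip in slot frame ups,my,n mm [  0.3   9.7 -43.4] axis err deg [-0.24 -0.26 -0.11]
F ups,my,n [-0.5  2.2 12.8] tq [-0.27  0.54  0.45]
```

Depth is 43.4 mm measured, which is 44 mm after the 0.6 mm floor bias. The force has jumped to 13 N, so the release is at its stop. One more press, then a look at the lid.

{"op": "arm_command", "data": {
  "commands": "0 0 1.5 0 0 0 0; 0 0 2 0 0 0 0; 0 0 1 0 0 0 0"
}}

```text
time: 13.15
tool_pos: [0.485, -0.035, 0.1364]
ee_rot: [3.133, -0.655, 1.523]
wrist_force: [-1.8, -4.4, 5.0]
width: 0.0178
```

```bash
python3 tip.py; python3 look.py pics/e2.png >/dev/null
```

```text
t 13.15 p [ 0.485  -0.035   0.1364] rpy [ 3.133 -0.655  1.523] q [-0.59  0.12  1.62  0.56  1.74 -0.54] F [-1.8 -4.4  5. ] w 0.0178
tip in slot frame ups,my,n mm [  0.4   9.8 -43.4] axis err deg [-0.28 -0.49 -0.25]
F ups,my,n [-0.5  1.5  6.7] tq [-0.28  0.18  0.22]
```

View pics/e2.png

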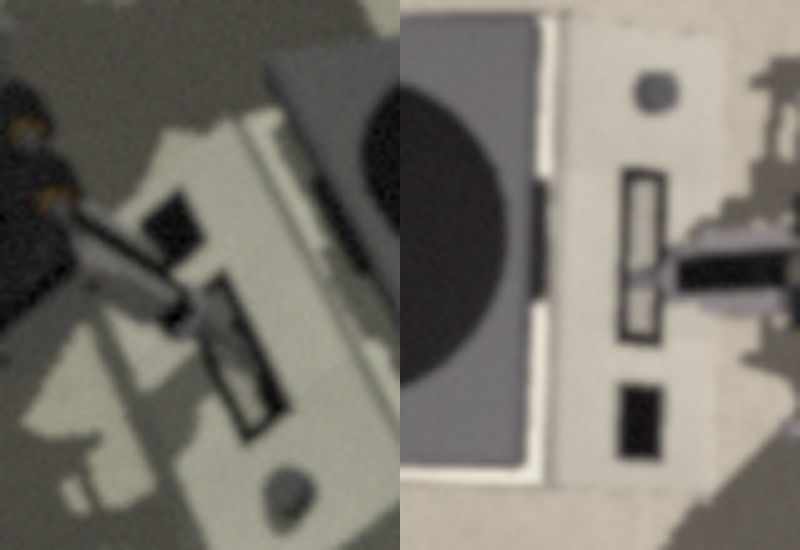

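The lid is ajar: its front corner moved from scene crop (265,105) to (268,60), and the bright gap has opened. Withdrawing straight out.

{"op": "arm_command", "data": {
  "commands": "0 0 -6 0.3 0.5 0.2 0; 0 0 -10 0 0 0 0; 0 0 -12 0 0 0 0; 0 0 -12 0 0 0 0; 0 0 -14 0 0 0 0; 0 0 -14 0 0 0 0; 0 0 -14 0 0 0 0; 0 0 -14 0 0 0 0; 0 0 -14 0 0 0 0"
}}

```text
time: 14.38
tool_pos: [0.4799, -0.1057, 0.2262]
ee_rot: [-3.135, -0.667, 1.515]
wrist_force: [-0.7, -0.3, -0.5]
width: 0.0179
```

```bash
python3 tip.py; python3 - <<'E'
from h import *
H=R.from_euler("xyz",[np.pi,0,1.565])
plan([.449,-.3455,.235],H,0,9)
E
```

```text
t 14.38 p [ 0.4799 -0.1057  0.2262] rpy [-3.135 -0.667  1.515] q [-0.7   0.15  1.41  0.56  1.97 -0.53] F [-0.7 -0.3 -0.5] w 0.0179
tip in slot frame ups,my,n mm [ 1.  12.1 71.1] axis err deg [0.31 0.2  0.1 ]
F ups,my,n [-0.6  0.7 -0.2] tq [-0.45 -0.07  0.09]
-20.4 -2.1 -17.3 0.1 -4.2 -0.3 0.0; -21.7 -2.2 -15.8 0.1 -4.2 -0.3 0.0; -22.8 -2.3 -14.1 0.1 -4.2 -0.3 0.0; -23.7 -2.4 -12.4 0.1 -4.2 -0.3 0.0; -24.6 -2.6 -10.6 0.1 -4.2 -0.3 0.0; -25.3 -2.7 -8.7 0.1 -4.2 -0.3 0.0; -25.8 -2.9 -6.8 0.1 -4.2 -0.3 0.0; -26.3 -3.0 -4.9 0.1 -4.2 -0.3 0.0; -26.5 -3.1 -3.0 0.1 -4.2 -0.3 0.0
```

{"op": "arm_command", "data": {
  "commands": "-20 -2 -17 0 -4.2 -0.3 0; -22 -2 -16 0 -4.2 -0.3 0; -23 -2.3 -14 0 -4.2 -0.3 0; -24 -2.4 -12.5 0 -4.2 -0.3 0; -24.5 -2.6 -10.5 0 -4.2 -0.3 0; -25 -2.7 -9 0 -4.2 -0.3 0; -26 -3 -7 0 -4.2 -0.3 0; -26 -3 -5 0 -4.2 -0.3 0; -26 -3 -3 0 -4.2 -0.3 0; 0 0 0 0 0 0 0"
}}

```text
time: 15.62
tool_pos: [0.4475, -0.3547, 0.2421]
ee_rot: [3.131, 0.009, 1.561]
wrist_force: [1.0, 0.5, -1.1]
width: 0.0176
```

```bash
python3 - <<'E'
from h import *
state();H=R.from_euler("xyz",[np.pi,0,1.565])
plan([.449,-.3455,.205],H,0,3)
E
```

```text
t 15.62 p [ 0.4475 -0.3547  0.2421] rpy [3.131 0.009 1.561] q [-0.77  0.12  1.26  0.    1.74 -0.76] F [ 1.   0.5 -1.1] w 0.0176
3.2 0.4 12.3 0.2 0.2 -0.1 0.0; 3.1 0.4 12.4 0.2 0.2 -0.1 0.0; 3.1 0.5 12.4 0.2 0.2 -0.1 0.0
```

{"op": "arm_command", "data": {
  "commands": "3.2 0.5 12 0.2 0.2 0 0; 3.2 0.5 12 0.2 0.2 0 0; 3.2 0.5 12 0.2 0.2 0 0; 0 0 0 0 0 0 0; 0 0 0 0 0 0 0"
}}

```text
time: 16.25
tool_pos: [0.4492, -0.342, 0.2015]
ee_rot: [-3.138, -0.009, 1.562]
wrist_force: [0.0, 0.1, -0.6]
width: 0.018
```

```bash
python3 - <<'E'
from h import *
o=state();H=R.from_euler("xyz",[np.pi,0,1.565])
plan([.4492,-.3453,.185],H,0,2)
a=snapshot("scene")
cv2.imwrite("pics/f1.png",cv2.resize(a["img"][200:310,90:200],None,fx=5,fy=5,interpolation=cv2.INTER_CUBIC))
Rt=R.from_euler("xyz",o["ee_rot"]);tip=o["tool_pos"]+Rt.apply([0,0,.1])
print(((proj(a,[tip,tip-Rt.apply([0,0,.078]),[.4487,-.3455,.08]])-[90,200])*5).round())
E
```

```text
t 16.25 p [ 0.4492 -0.342   0.2015] rpy [-3.138 -0.009  1.562] q [-0.75  0.13  1.34  0.    1.69 -0.74] F [ 0.   0.1 -0.6] w 0.018
-1.7 0.1 8.2 -0.1 -0.3 -0.1 0.0; -1.7 0.0 8.2 -0.1 -0.3 -0.1 0.0
[[315. 311.]
 [264. 196.]
 [318. 344.]]
```

View pics/f1.png

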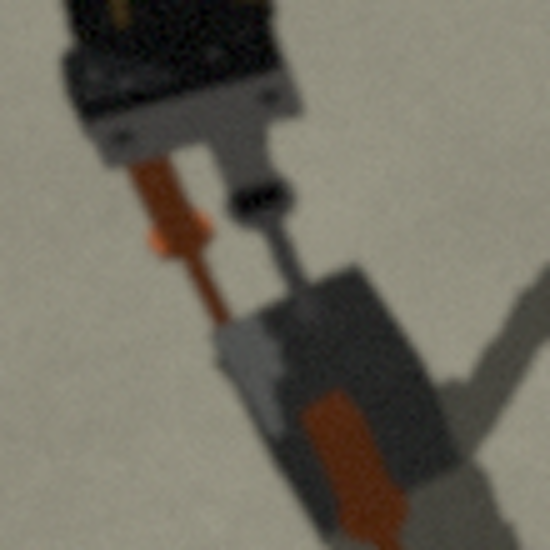

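The pin hangs straight, with its tip near (312,310) and the collar at (263,197), as predicted. Both look-alikes are still standing. Correct and lower.

{"op": "arm_command", "data": {
  "commands": "-1.7 0 5 0 -0.3 0 0; -1.7 0 5 0 -0.3 0 0; 0 0 0 0 0 0 0; 0 0 0 0 0 0 0"
}}

```text
time: 16.8
tool_pos: [0.4493, -0.3461, 0.1917]
ee_rot: [-3.139, 0.003, 1.562]
wrist_force: [0.1, -0.6, -0.6]
width: 0.0178
```

```bash
python3 - <<'E'
from h import *
o=state();H=R.from_euler("xyz",[np.pi,0,1.565])
plan([.4492,-.3453,.165],H,0,4)
E
```

```text
t 16.8 p [ 0.4493 -0.3461  0.1917] rpy [-3.139e+00  3.000e-03  1.562e+00] q [-0.75  0.13  1.35 -0.    1.66 -0.74] F [ 0.1 -0.6 -0.6] w 0.0178
0.2 -0.0 6.7 -0.0 0.0 -0.1 0.0; 0.2 -0.0 6.7 -0.0 0.0 -0.1 0.0; 0.2 -0.0 6.7 -0.0 0.0 -0.1 0.0; 0.2 -0.0 6.7 -0.0 0.0 -0.1 0.0
```

{"op": "arm_command", "data": {
  "commands": "0.2 0 7 0 0 0 0; 0.2 0 7 0 0 0 0; 0.2 0 7 0 0 0 0; 0 0 7 0 0 0 0; 0 0 0 0 0 0 0"
}}

```text
time: 17.42
tool_pos: [0.449, -0.3453, 0.1611]
ee_rot: [-3.139, 0.003, 1.561]
wrist_force: [-0.3, -0.2, -0.5]
width: 0.0181
```

```bash
python3 - <<'E'
from h import *
o=state();H=R.from_euler("xyz",[np.pi,0,1.565])
plan([.4494,-.3453,.115],H,0,6)
E
```

```text
t 17.43 p [ 0.449  -0.3453  0.1611] rpy [-3.139e+00  3.000e-03  1.561e+00] q [-0.75  0.14  1.4  -0.    1.6  -0.74] F [-0.3 -0.2 -0.5] w 0.0181
0.0 0.1 7.7 -0.0 0.0 -0.0 0.0; 0.0 0.1 7.7 -0.0 0.0 -0.0 0.0; 0.0 0.1 7.7 -0.0 0.0 -0.0 0.0; 0.0 0.1 7.7 -0.0 0.0 -0.0 0.0; 0.0 0.1 7.7 -0.0 0.0 -0.0 0.0; 0.0 0.1 7.7 -0.0 0.0 -0.0 0.0
```

The tip is about 19 mm into the hole with no contact force.

{"op": "arm_command", "data": {
  "commands": "0 0 8 0 0 0 0; 0 0 8 0 0 0 0; 0 0 8 0 0 0 0; 0 0 8 0 0 0 0; 0 0 8 0 0 0 0; 0 0 4 0 0 0 0; 0 0 0 0 0 0 0"
}}

```text
time: 18.3
tool_pos: [0.4488, -0.3454, 0.1138]
ee_rot: [-3.138, 0.002, 1.561]
wrist_force: [-0.1, 0.6, -1.2]
width: 0.0181
```

```bash
python3 - <<'E'
from h import *
o=state();H=R.from_euler("xyz",[np.pi,0,1.565])
plan([.4494,-.3453,.1055],H,0,3)
E
```

```text
t 18.3 p [ 0.4488 -0.3454  0.1138] rpy [-3.138e+00  2.000e-03  1.561e+00] q [-0.75  0.16  1.47 -0.    1.51 -0.74] F [-0.1  0.6 -1.2] w 0.0181
0.0 0.2 2.8 -0.1 0.0 -0.1 0.0; 0.0 0.2 2.8 -0.1 0.0 -0.1 0.0; 0.0 0.2 2.8 -0.1 0.0 -0.1 0.0
```

{"op": "arm_command", "data": {
  "commands": "0 0.2 3 -0.1 0 0 0; 0 0.2 3 -0.1 0 0 0; 0 0 1.5 0 0 0 0; 0 0 1 0 0 0 0; 0 0 0 0 0 0 0"
}}

```text
time: 18.92
tool_pos: [0.4497, -0.3458, 0.1057]
ee_rot: [3.14, 0.004, 1.561]
wrist_force: [0.3, -0.2, -0.9]
width: 0.0178
```

```bash
python3 -c "
from h import *
state()"
```

```text
t 18.93 p [ 0.4497 -0.3458  0.1057] rpy [3.14  0.004 1.561] q [-0.75  0.16  1.49 -0.    1.49 -0.75] F [ 0.3 -0.2 -0.9] w 0.0178
```

Back at the height of the original grasp. Open gently and rise.

{"op": "arm_command", "data": {
  "commands": "0 0 0 0 0 0 0.25; 0 0 0 0 0 0 0.45; 0 0 0 0 0 0 0.5; 0 0 0 0 0 0 0.5; 0 0 -10 0 0 0 0.5; 0 0 -20 0 0 0 0.5; 0 0 -25 0 0 0 0.5; 0 0 -25 0 0 0 0.5; 0 0 -25 0 0 0 0.5; 0 0 -25 0 0 0 0.5; 0 0 -25 0 0 0 0.5; 0 0 0 0 0 0 0.5"
}}

```text
time: 20.42
tool_pos: [0.4499, -0.3457, 0.2721]
ee_rot: [3.134, 0.009, 1.561]
wrist_force: [-0.2, 0.4, -1.0]
width: 0.0469
```

```bash
python3 - <<'E'
from h import *
state();a=snapshot("scene")
cv2.imwrite("pics/g1.png",cv2.resize(a["img"][160:380,90:440],None,fx=2.25,fy=2.25,interpolation=cv2.INTER_CUBIC))
c=((proj(a,[[.4495,-.346,.155],[.4495,-.346,.086]])-[90,160])*2.25).round();print("handle top, collar expected",c)
E
```

```text
t 20.43 p [ 0.4499 -0.3457  0.2721] rpy [3.134 0.009 1.561] q [-0.75  0.11  1.21 -0.    1.81 -0.75] F [-0.2  0.4 -1. ] w 0.0469
handle top, collar expected [[122. 197.]
 [141. 242.]]
```

View pics/g1.png

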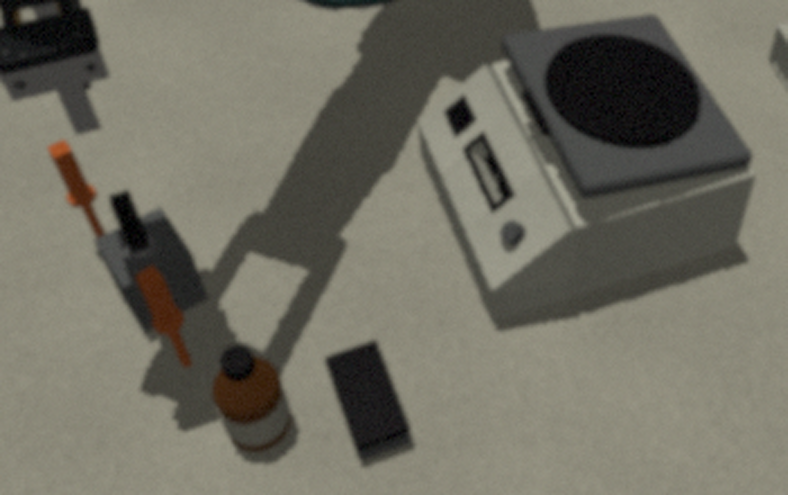

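The pin stands in its block, with the handle top at (121,199) as expected. The lid is ajar, the bottle and box are in place, and the gripper is clear. Handing in.

```bash
python3 -c "
from h import *
print(robot.close_job())"
```

```text
the job is handed in; nothing more can be done
None
```

I handed the job in at about 20.4 s of the 58 s allowed. The last picture shows the lid ajar and the black-handled pin upright in its block. `close_job` gives no verdict, so the judged values themselves are unconfirmed.

- **Release:** I felt along the slot floor and the pin dropped into the hole about 10 mm to the machine's +y side of the middle. I pushed it to a measured 43.4 mm below the mouth. The slot floor read 25.4 mm against a nominal 26, so that is about 44 mm. The force rose to about 13 N there, and another press moved it no further, so I take the release to be at its stop.
- **Pin:** I lowered it to its first grasp height and let go. In the last picture its handle top is within about 2 crop pixels of where it should be. The gripper is about 117 mm above the handle and reads no contact force.
- **Bystanders:** The bottle, slide box and both orange look-alikes look undisturbed. The tube rack was mostly outside the last picture, but the arm never went near it.
- **What went wrong:** The first grasp was about 17 mm too high and a few millimetres off centre, because the fast rows lagged. I opened the gripper, corrected it and gripped again before lifting.

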